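Put the file away in the empty half of a shallow drawer

ROBOT

A 7-joint arm with a two-finger parallel gripper is mounted at the origin on a cart in front of the work surface, level with it; the furniture and walls round the work are solid. World frame = base frame: x ahead of the robot, y to its left, z up, the work surface at z = 0. Lengths are in mm, angles in rad, forces in N, time in s.
With the tool pointing down it reaches from about 350 to 775 mm from the base axis. Payload 3.1 kg.
Tool frame: the origin (TCP) lies midway between the tips of the shut fingers; the grasp point (between the pads) lies 19 mm behind it (manip.grasp_offset is the distance from the TCP to the grasp point, in mm); z points along the fingers, y is the line along which they close (so a half turn about z gives the same grasp; the last joint's range is limited). The gripper opens to 85 mm and grips with 20 to 120 N. Pads are 22 mm wide; open, the fingers measure 114 mm over their backs; the gripper's body (76 mm by 85 mm) begins 54 mm behind the grasp point. The pads swing forward as they close: fully open they stand 13 mm farther back than shut.
Start: joints at [-1.294, 0.311, 0.014, 1.512, -0.004, 1.319, -0.027], TCP at [172.358, 522.312, 231.304] pointing down, gripper open.
Joint ranges: [-2.7, 2.7], [-0.3, 1.91], [-1.27, 1.3], [0.12, 2.57], [-1.44, 4.58], [0.2, 2.03], [-3.05, 3.05]. Speed limits (rad/s): [2.79, 2.79, 3.14, 3.14, 3.14, 3.14, 3.14].

INTERFACE

Orientations are given as a 3x3 rotation matrix whose columns are the frame's x, y, z axes.
In Python, from workcell import manip, eoat, kinematics, read_state, grab_frame, order, recognise gives the robot as it stands. Calls block until the motion is done:
- manip.move_to(position, orientation): joint-space move of the TCP to a pose.
- manip.move_straight(position, attitude=None, rate=150): straight line of the TCP; attitude=None keeps the orientation; rate is the mean speed in mm/s.
- manip.movej(angles): joint-space move.
- eoat.move_gripper(opening, grip_force=None): finger opening in mm; grip_force is the grip in N (None keeps the last); returns when the fingers have stopped.
- manip.pause(seconds).
- kinematics.solve_ik(position, orientation): joint angles nearest the present ones, or None.
- read_state(): the state.
- grab_frame(name): name is "scene" or "top" or "wrist"; returns a dict with "pixels" (420x560x3 uint8, blue, green, red), "z_map" (420x560 float32, mm along the optical axis (not along the pixel's ray), 0 where there is no reading), "fov_y" (degrees; the focal length in pixels is half the picture's height over the tangent of half this angle, whatever the lens; pixels are square), "cx", "cy" (the principal point, pixels), "rvec" (rotation vector, rad) and "tvec" (3), from world to camera coordinates, as OpenCV has them; the wrist camera has in their place "T_tool_cam" (4x4, takes a point from camera to tool coordinates, whose origin is the TCP and whose axes are the flange's). Camera axes: x right, y down, z forward; pixel columns grow to the right and rows downward; lengths in mm; the calibration is good to about 2 mm. A picture is of the moment at which its call begins: read the wrist's pose just before it.
A pose or a line that the arm cannot do raises manip.MotionError and nothing moves.
- order.close_job(): hands the job in; it is judged then, once.
Trained networks look in a picture, given as the dict that the camera call returned (one of the last four; its "shot" number tells which), for a name from the list of things; names that differ only in an ending like _2 or _b are one class to them, and where a whole thing is asked for, a point or a joint stands for the part that bears it (a point fixed in the world has none). Each returns a list of dicts, best first, with "confidence" (0 to 1); they miss things now and then, are a little off and sometimes report something else, mostly with a low value. They report only what shows in the picture. A call takes as long as a camera call.
- recognise(name, picture): "at" ([column, row] in pixels, amid what is visible of it).
The state is a dict: "clock": time; "qpos": joint angles; "qd": joint speeds; "joint_efforts": joint torques, N m; "ee_pos": TCP position; "ee_rot": TCP orientation; "force": force on the tool from outside, world axes, zero at the start; "wrist_torque": the same for the moment, N m; "opening": finger opening in mm; "finger_force": force on a finger pad.
Only numpy, scipy, OpenCV 4.12 (cv2) and the standard library are available. Lean on these libraries where they do the work, as an engineer would, in place of code of your own. Each camera call takes 0.05 s, during which the arm holds its last target. There are 200 camera calls.

TASK

Put the file away in the open drawer of the low grey cabinet: it must lie flat, lengthwise, in the half of the drawer that is still empty at the back (a tall solder reel, hidden under the cabinet's top, blocks the back of the other half, so feel for it gently with the file's tip). The drawer does not come out far enough for the file to go straight down, so slip it in at a slant, let go of it, and push the drawer fully home, leaving the oil bottle and the grease tin right of the cabinet where they stand.

Things in the scene. Friction and masses are not known exactly. Their poses are not given: they have to be found in the camera images.
- file: flat file with a wooden handle, lying on the counter with the handle towards the robot; 204 mm long in all; handle 86 mm long, 22 mm wide, 24 mm high; steel blade 115 mm long, 10 mm wide, 9 mm thick, its underside 2 mm above the handle's underside; about 70 g, the balance point 62 mm from the handle's end. Origin: about the middle of its length, at the height of its underside; z is up as it lies. Take its long direction from file_end to file_tip.
- file_tip (a point): tip of the file's blade, on its long axis, 6.5 mm above the file's underside
- file_end (a point): end of the file's wooden handle, on the long axis, 6.5 mm above the file's underside
- cabinet: fixed low grey cabinet with one drawer, 252 mm deep, 144 mm wide, 56 mm high. Origin: middle of its front edge, at counter height; x points into the cabinet (away from the robot), y to its left, z up. Seen from the front, a rail along the front edge leaves a slot from the drawer's floor (z = 10 mm) up to z = 43 mm; behind the rail (6 mm) the room under the top reaches z = 48 mm.
- drawer_floor (a point): point on the drawer: middle of the inner face of its front, on the inner floor, 10 mm above the counter; axes as the cabinet's. Inside 235 mm long (towards +x) and 120 mm wide; a divider 4 mm thick, 18 mm high makes two lanes 58 mm wide, centred at y = +0.031 and -0.031; side and back walls 20 mm high, 4 to 5 mm thick; front 12 mm thick, 142 mm wide, rising 26 mm above the inner floor
- slot (a point): point on the cabinet: middle of its front edge, at drawer floor height. In one lane (either) a loose solder reel, 50 mm across, 30 mm high, has its near side 45 to 55 mm behind this edge; pushed (about 1 N) it slides to the drawer's back wall, then holds until the drawer moves; the file cannot pass it. The other lane has there only a bearing 22 mm across, 7 mm high; the file may push or lie on it
- drawer_handle (a point): middle of the steel bar handle on the drawer's front, 28 mm ahead of the front's inner face and 20 mm above the counter; bar 60 mm long, 8 mm thick
- drawer (a joint): how far the drawer is out, in m: 0 fully shut, 0.13 at its outer stop; it starts almost at that stop, slides stiffly (about 6 N) and stays where it is left; pushed along the cabinet's +x it closes
- oil_bottle: white oil bottle with a pointed spout, 41 mm across, 118 mm high, standing on the counter right of the cabinet, beyond the file; origin: centre of its underside
- grease_tin: round tin, 57 mm across, 24 mm high, standing on the counter between the oil bottle and the cabinet; origin: centre of its underside

How it is judged:
By the outcome, as a careful person would: the job done as asked, in the order asked, and still so for the second after the job is handed in, with the robot touching nothing.
It also fails if it takes over 64 s, if anything falls off the work surface, if the arm or the gripper's body presses on something with over 40 N, if the wrist force passes 120 N, or if a joint passes its speed limit or range.

## Working session

There is one attempt and no reset: what is moved stays moved. The work goes in short steps, each a Python script; the robot and the scene stay as the last script left them, time stands still between calls to the robot, and variables do not carry over. Pictures are saved under pics/ and viewed, at most 10 in all, crops included, and the job is handed in when it is done.

```bash
ls; mkdir -p pics; cat > h.py <<'E'
import numpy as np, cv2
from workcell import manip, eoat, kinematics, read_state, grab_frame, order, recognise
def cam(f):
    F=f["pixels"].shape[0]/2/np.tan(np.radians(f["fov_y"])/2)
    return F
def pose(f,ee=None):
    "R,t: cam->world"
    if "rvec" in f:
        R=cv2.Rodrigues(np.array(f["rvec"],float))[0]; return R.T,-R.T@np.array(f["tvec"],float).ravel()
    T=np.array(f["T_tool_cam"]); P,Q=ee
    return Q@T[:3,:3],Q@T[:3,3]+P
def cloud(f,ee=None):
    F=cam(f); z=f["z_map"].astype(float); v,u=np.mgrid[:z.shape[0],:z.shape[1]]
    R,t=pose(f,ee); c=np.stack([(u-f["cx"])/F*z,(v-f["cy"])/F*z,z],-1)
    w=c@R.T+t; w[z==0]=np.nan; return w
def shot(name):
    s=read_state(); ee=(np.array(s["ee_pos"]),np.array(s["ee_rot"])); f=grab_frame(name)
    return f,cloud(f,ee)
def save(f,n): cv2.imwrite(f"pics/{n}.png",f["pixels"])
E
python3 - <<'E'
from h import *
print(read_state()["ee_rot"],read_state()["clock"],read_state()["force"])
for n in("scene","top"):
    f,w=shot(n); save(f,n); np.save(n+".npy",w)
    for k in("file","file_tip","file_end","cabinet","drawer_floor","drawer_handle","drawer","oil_bottle","grease_tin"):
        for d in recognise(k,f)[:2]:
            c,r=np.round(d["at"]).astype(int); print(n,k,round(d["confidence"],2),(c,r),w[r,c].round(1))
E
```

```text
pics
[[-9.49647747e-01  3.13318863e-01 -6.68484351e-04]
 [ 3.13319566e-01  9.49645022e-01 -2.27624085e-03]
 [-7.83663570e-05 -2.37107622e-03 -9.99997186e-01]] 0.0 [-0.62670385 -0.41879916  0.16755901]
scene file 0.95 (np.int64(273), np.int64(251)) [551.5  64.6  20.4]
scene file 0.39 (np.int64(245), np.int64(177)) [577.6 253.9  54.2]
scene file_tip 0.89 (np.int64(274), np.int64(252)) [552.6  62.4  19.1]
scene file_end 0.75 (np.int64(272), np.int64(256)) [545.2  56.8  17.1]
scene cabinet 0.69 (np.int64(244), np.int64(177)) [575.  253.4  55.8]
scene drawer_floor 0.67 (np.int64(205), np.int64(202)) [475.8 248.4  26.6]
scene drawer_floor 0.49 (np.int64(245), np.int64(179)) [574.3 246.6  55.6]
scene drawer_handle 0.8 (np.int64(206), np.int64(202)) [478.2 249.1  24.8]
scene drawer 0.9 (np.int64(205), np.int64(203)) [475.6 249.2  22.6]
scene oil_bottle 0.55 (np.int64(376), np.int64(221)) [766.1  15.8  48.9]
scene oil_bottle 0.49 (np.int64(272), np.int64(258)) [543.3  53.2  15.9]
scene grease_tin 0.67 (np.int64(350), np.int64(200)) [768.9 107.1  23.7]
top file 0.73 (np.int64(319), np.int64(232)) [561.2  70.6  21.2]
top file_tip 0.85 (np.int64(320), np.int64(233)) [nan nan nan]
top file_end 0.62 (np.int64(319), np.int64(233)) [559.   70.6  21. ]
top cabinet 0.6 (np.int64(218), np.int64(217)) [593.9 284.1  56.1]
top drawer_handle 0.86 (np.int64(235), np.int64(273)) [476.5 251.5  28.8]
top drawer_handle 0.42 (np.int64(336), np.int64(131)) [768.9  35.9  72.8]
top drawer 0.83 (np.int64(238), np.int64(275)) [471.2 246.5   8.4]
top oil_bottle 0.93 (np.int64(337), np.int64(132)) [766.7  33.9  73.2]
top grease_tin 0.79 (np.int64(299), np.int64(138)) [767.2 109.7  24.1]
```

```bash
python3 - <<'E'
import cv2
a=cv2.imread('pics/top.png');b=cv2.imread('pics/scene.png')
cv2.imwrite('pics/topc.png',cv2.resize(a[100:340,130:400],None,fx=2.4,fy=2.4,interpolation=cv2.INTER_CUBIC))
cv2.imwrite('pics/scenec.png',cv2.resize(b[120:320,120:430],None,fx=2.5,fy=2.5,interpolation=cv2.INTER_CUBIC))
E
```

```text
(no output)
```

View pics/topc.png

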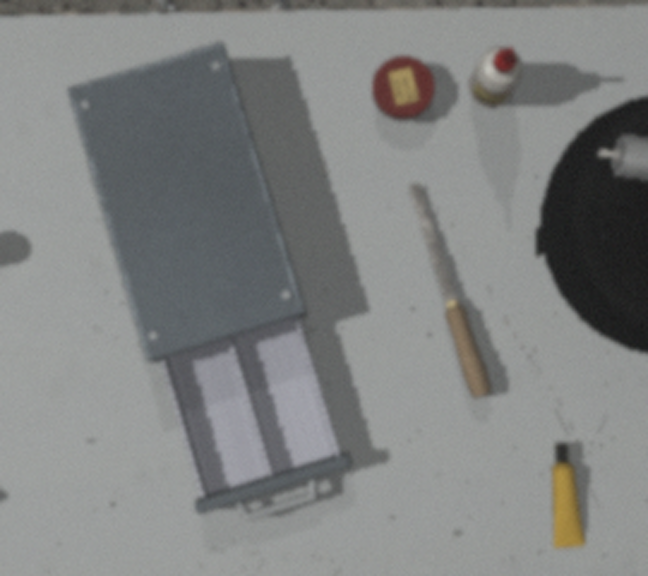

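View pics/scenec.png

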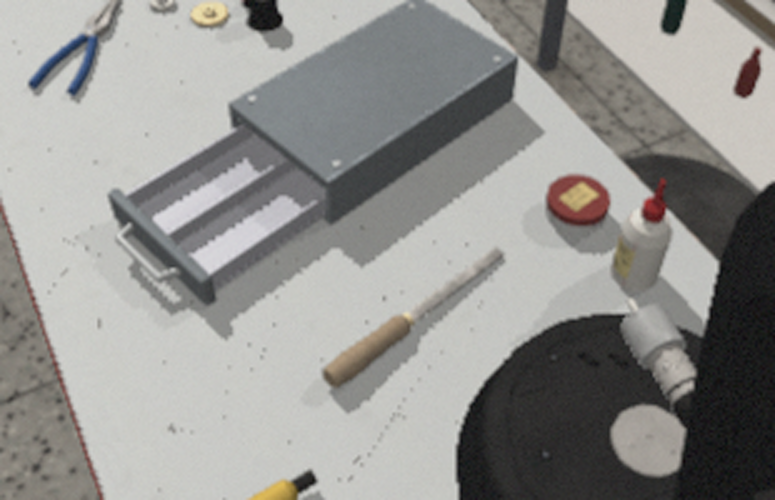

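Top view: the file's handle end is at about (332,264) and its tip at (303,178). The cabinet's yaw is about +17°. Both open drawer lanes look empty as far as can be seen. Next I'll fit the poses and check whether the wrist camera can look into the slot.

```bash
cat > fit.py <<'E'
from h import *
def run(pr=True):
    w=np.load("top.npy"); s=np.load("scene.npy")
    def rect(p): return cv2.minAreaRect(p.astype(np.float32))
    for nm,c in(("top",w),("scene",s)):
        m=(c[...,2]>50)&(c[...,2]<62)&(c[...,0]>440)&(c[...,0]<860)&(c[...,1]>140)&(c[...,1]<420)
        n,l,st,_=cv2.connectedComponentsWithStats(m.astype(np.uint8)); k=1+st[1:,4].argmax(); p=c[l==k]
        print(nm,"cab",rect(p[:,:2]),"z",np.median(p[:,2]))
        print(cv2.boxPoints(rect(p[:,:2])).round(1).tolist())
        m=(c[...,2]>6)&(c[...,2]<35)&(c[...,0]>440)&(c[...,0]<700)&(c[...,1]>20)&(c[...,1]<125)
        n,l,st,_=cv2.connectedComponentsWithStats(m.astype(np.uint8)); k=1+st[1:,4].argmax(); p=c[l==k]
        print(nm,"file",rect(p[:,:2]),"zmax",np.percentile(p[:,2],95),cv2.boxPoints(rect(p[:,:2])).round(1).tolist())
        print("counter z",np.nanmedian(c[(c[...,2]<6)&(c[...,2]>-6)][:,2]))
    print("disc",w[190,390],s[280,340])
run()
f=grab_frame("wrist"); print(np.array(f["T_tool_cam"]).round(3).tolist(),f["fov_y"],f["cx"],f["cy"])
E
python3 fit.py
```

```text
top cab ((667.3056640625, 307.9399108886719), (252.99143981933594, 144.2495574951172), 16.44318962097168) z 56.38065613874346
[[525.5999755859375, 341.29998779296875], [566.4000244140625, 203.0], [809.0, 274.6000061035156], [768.2000122070312, 412.8999938964844]]
top file ((587.3594970703125, 77.59735870361328), (200.3409423828125, 22.279573440551758), 18.64810562133789) zmax 24.157021641297963 [[488.8999938964844, 56.099998474121094], [496.0, 35.0], [685.7999877929688, 99.0999984741211], [678.7000122070312, 120.19999694824219]]
counter z 0.4391556653886255
scene cab ((668.6585693359375, 307.60968017578125), (254.239013671875, 147.6049346923828), 16.316225051879883) z 55.91199079515502
[[525.9000244140625, 342.70001220703125], [567.4000244140625, 201.10000610351562], [811.4000244140625, 272.5], [769.9000244140625, 414.20001220703125]]
scene file ((568.7783203125, 68.15966796875), (159.6426544189453, 19.9175968170166), 17.070173263549805) zmax 23.50924079309498 [[489.6000061035156, 54.20000076293945], [495.3999938964844, 35.20000076293945], [648.0, 82.0999984741211], [642.2000122070312, 101.0999984741211]]
counter z -0.18590035017041373
disc [642.46734221 -69.66437559  81.09170547] [606.69953629 -81.26823855  81.41699166]
[[-0.001, -0.966, -0.259, 65.02], [1.0, -0.001, -0.001, 0.871], [0.0, -0.259, 0.966, -141.656], [0.0, 0.0, 0.0, 1.0]] 71.44948243157802 280.28238143865264 211.24015715155258
```

```bash
cat >> h.py <<'E'
from scipy.spatial.transform import Rotation as Ro
YAW=np.radians(16.4); C0=np.array([546.2,272.0,0])
RC=Ro.from_euler("z",YAW).as_matrix()
def cw(p): return C0+RC@np.asarray(p,float)      # cabinet->world
def wc(p): return (np.asarray(p)-C0)@RC           # world->cabinet
def tool(phi,yaw=YAW,back=True):
    "tool pointing down, tilted phi(rad) forward; tool x points back (camera side)"
    s,c=np.sin(phi),np.cos(phi); z=np.array([s,0,-c]); x=-np.array([c,0,s]) if back else np.array([c,0,s])
    return Ro.from_euler("z",yaw).as_matrix()@np.stack([x,np.cross(z,x),z],1)
E
python3 - <<'E'
from h import *
w=np.load("top.npy"); c=wc(w); 
m=(abs(c[...,1])<68)&(c[...,0]<-60)&(c[...,0]>-190)&(c[...,2]>30)&(c[...,2]<42)
p=c[m]; print("front x 2/50/98%",np.percentile(p[:,0],[2,50,98]),"y",np.percentile(p[:,1],[1,99]),"z",np.median(p[:,2]),len(p))
s=wc(np.load("scene.npy")); m=(abs(s[...,1])<68)&(s[...,0]<-60)&(s[...,0]>-190)&(s[...,2]>30)&(s[...,2]<42);p=s[m]
print("scene",np.percentile(p[:,0],[2,50,98]),np.percentile(p[:,1],[1,99]))
m=(abs(c[...,0]+60)<30)&(c[...,2]>22)&(c[...,2]<40);p=c[m];p=p[abs(p[:,1])<80]; print("walls y hist",np.histogram(p[:,1],bins=range(-80,81,5)))
h=w[(w[...,2]>14)&(w[...,2]<32)&(w[...,0]>470)&(w[...,0]<620)&(w[...,1]>20)&(w[...,1]<115)]
print("handle",cv2.minAreaRect(h[:,:2].astype(np.float32)), cv2.fitLine(h[:,:2].astype(np.float32),cv2.DIST_L2,0,.01,.01).ravel())
b=w[(w[...,2]>5)&(w[...,2]<14)&(w[...,0]>580)&(w[...,0]<700)&(w[...,1]>60)&(w[...,1]<125)]
print("blade",len(b),np.median(b,0),b[b[:,0].argmax()])
for phi in np.radians([35,45,55]):
    for back in(1,0):
        for X,Z in((-104,96),(-124,110),(-90,80)):
            q=kinematics.solve_ik(cw([X,0,Z]),tool(phi,back=back)); print(round(np.degrees(phi)),back,X,Z,None if q is None else np.round(q,2))
E
```

```text
front x 2/50/98% [-138.82434296 -131.82719607  -69.99646266] y [-66.2401506   66.43311352] z 35.7501304125401 447
scene [-138.11744022 -132.22208309  -72.96472605] [-66.36387128  65.86063177]
walls y hist (array([ 0,  0,  0, 55,  0,  0,  0,  0,  0,  0,  0,  0,  0,  0,  0, 32, 28,
        0,  0,  0,  0,  0,  0,  0,  0,  0,  0,  8, 60,  0,  0,  0]), array([-80, -75, -70, -65, -60, -55, -50, -45, -40, -35, -30, -25, -20,
       -15, -10,  -5,   0,   5,  10,  15,  20,  25,  30,  35,  40,  45,
        50,  55,  60,  65,  70,  75,  80]))
handle ((537.8859252929688, 61.48334884643555), (96.31138610839844, 20.521310806274414), 18.52500343322754) [9.5970261e-01 2.8101769e-01 5.3142047e+02 5.9192936e+01]
blade 223 [627.6593243   86.83783123   8.24194666] [699.59969369  98.71178072   5.06452454]
35 1 -104 96 [-0.96  0.09  0.28  2.38  1.1   0.23  0.13]
35 1 -124 110 [-0.95  0.02  0.23  2.4   1.01  0.29  0.21]
35 1 -90 80 [-0.69  0.16  0.02  2.36  1.34  0.22 -0.09]
35 0 -104 96 [-0.84  0.09  0.15  2.38  1.13  0.24 -3.03]
35 0 -124 110 [-0.21  0.05 -0.53  2.38  1.06  0.31 -2.97]
35 0 -90 80 [ 0.28  0.33 -1.08  2.33  1.51  0.51  2.97]
45 1 -104 96 [-0.93  0.12  0.17  2.52  2.16  0.38 -0.98]
45 1 -124 110 [-0.9   0.04  0.1   2.54  1.97  0.39 -0.81]
45 1 -90 80 [-1.    0.2   0.28  2.5   2.36  0.38 -1.18]
45 0 -104 96 [-0.95  0.12  0.2   2.52  2.16  0.38  2.15]
45 0 -124 110 [-1.9   0.05  1.15  2.57  2.07  0.33  2.25]
45 0 -90 80 [-0.42  0.21 -0.35  2.49  2.18  0.48  2.17]
55 1 -104 96 None
55 1 -124 110 None
55 1 -90 80 None
55 0 -104 96 None
55 0 -124 110 None
55 0 -90 80 None
```

```bash
python3 - <<'E'
from h import *
manip.move_to(cw([-124,0,110]),tool(np.radians(45)))
print(read_state()["clock"])
manip.move_straight(cw([-108,0,78]),tool(np.radians(45)))
s=read_state(); print(s["clock"],s["force"],wc(s["ee_pos"]))
f,w=shot("wrist"); c=wc(w); save(f,"w1"); np.save("w1.npy",c)
m=(c[...,0]>15)&(c[...,0]<140)&(c[...,2]<45)&(c[...,2]>6)&(abs(c[...,1])<62)
p=c[m]; print(len(p))
for lo,hi in((-60,-3),(3,60)):
    q=p[(p[:,1]>lo)&(p[:,1]<hi)]
    print(lo,len(q),np.percentile(q[:,0],[5,50,95]).round() if len(q) else "",np.percentile(q[:,2],[5,50,95]).round() if len(q) else "", ((q[:,2]>14)&(q[:,0]>35)).sum())
for k in("slot","file","drawer_floor"):
    print(k,[(round(d["confidence"],2),d["at"]) for d in recognise(k,f)[:2]])
E
```

```text
2.7667
3.1917 [0.34483904 0.2326634  0.558482  ] [-107.51765817    0.23491526   78.08518663]
3223
-60 1382 [18. 49. 72.] [ 9.  9. 20.] 244
3 1552 [18. 48. 87.] [ 9.  9. 19.] 136
slot [(0.56, [279.8, 192.6])]
file [(0.79, [33.1, 207.5])]
drawer_floor [(0.9, [282.8, 174.1])]
```

View pics/w1.png

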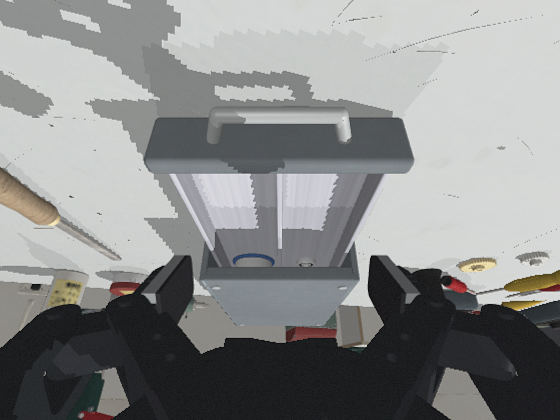

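The picture is upside down: image left is the cabinet's right. The blue-rimmed reel shows at (253,260), in the right lane. The small bearing shows at (305,264), in the left lane. So the file goes in the left lane, at y = +31. Now I'll look at the file from above.

```bash
python3 - <<'E'
from h import *
c=np.load("w1.npy"); m=(c[...,0]>30)&(c[...,0]<75)&(c[...,2]>12.5)&(c[...,2]<32)
for lo,hi in((-57,-4),(4,57)):
    p=c[m&(c[...,1]>lo)&(c[...,1]<hi)]; print(lo,len(p),p.min(0).round(),p.max(0).round(),np.median(p,0).round())
manip.move_straight(cw([-124,0,130]),tool(np.radians(42)))
Y=np.radians(17.8)
manip.move_to([545,62,150],tool(0,Y))
s=read_state(); print(s["clock"],np.round(s["qpos"],2))
f,w=shot("wrist"); save(f,"w2"); np.save("w2.npy",w)
for k in("file","file_tip","file_end"):
    for d in recognise(k,f)[:1]:
        u,v=np.round(d["at"]).astype(int); print(k,d,w[v,u].round(1))
h=w[(w[...,2]>15)&(w[...,2]<32)&(w[...,0]>470)&(w[...,0]<620)&(w[...,1]>20)&(w[...,1]<115)]
b=w[(w[...,2]>7)&(w[...,2]<15)&(w[...,0]>590)&(w[...,0]<710)&(w[...,1]>60)&(w[...,1]<135)]
for q in(h,b,np.vstack([h,b])):
    if len(q)>20: print(len(q),cv2.minAreaRect(q[:,:2].astype(np.float32)),np.median(q[:,2]),q[q[:,0].argmin()].round(1),q[q[:,0].argmax()].round(1))
E
```

```text
-57 286 [ 54. -52.  13.] [ 73. -11.  23.] [ 57. -30.  17.]
4 78 [63. 20. 13.] [75. 41. 16.] [68. 30. 14.]
6.3833 [-0.83  0.51  0.98  1.67 -0.45  1.21  2.13]
file {'at': [279.2, 209.9], 'confidence': 0.66} [551.4  63.4  18.4]
file_tip {'at': [279.6, 213.3], 'confidence': 0.71} [553.6  65.1  19.6]
file_end {'at': [280.9, 208.6], 'confidence': 0.77} [549.8  64.9  18.7]
1546 ((535.3111572265625, 59.603355407714844), (87.88481903076172, 19.906452178955078), 17.210718154907227) 19.260584336818255 [492.   54.1  16.9] [577.9  70.8  16. ]
354 ((620.505615234375, 84.0811767578125), (65.69027709960938, 10.450278282165527), 15.931580543518066) 8.14764655569914 [590.   80.    9.4] [653.   90.    7.2]
1900 ((572.2993774414062, 71.06071472167969), (165.32904052734375, 19.906452178955078), 17.210718154907227) 18.599329314499414 [492.   54.1  16.9] [653.   90.    7.2]
```

View pics/w2.png

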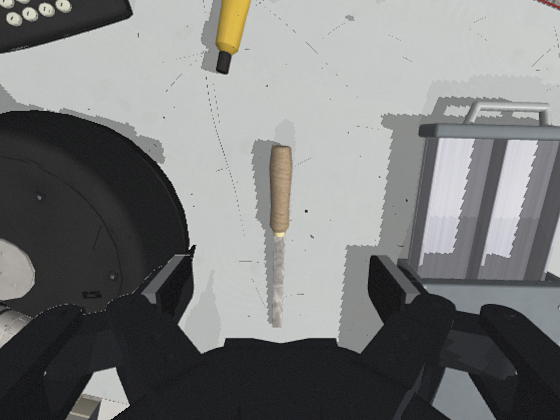

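The file lies alone, with its handle end at (281,147), its tip at (277,326) and a yaw of about 16.7°. The handle is rounded, so I'll grip it at mid-height, 45 mm from its end.

```bash
cat >> h.py <<'E'
G,H=45.,6.   # grip: TCP's distance from handle end, height over underside
def tcp(t,zt,th,y=31.):
    "TCP pose in world for blade-tip underside at cabinet x=t, z=zt, file pitched th deg nose down"
    th=np.radians(th); a=np.array([np.cos(th),0,-np.sin(th)]); u=np.array([np.sin(th),0,np.cos(th)])
    return cw(np.array([t,y,zt])-(204-G)*a+(H-2)*u), tool(-th)
E
python3 - <<'E'
from h import *
Y=np.radians(16.7); d=np.array([np.cos(Y),np.sin(Y)])
p=np.array([535.3,59.6])-d*44+d*G
eoat.move_gripper(60)
manip.move_to([*p,60],tool(0,Y))
manip.move_straight([*p,H],rate=80)
eoat.move_gripper(10,grip_force=50)
s=read_state(); print(s["clock"],s["opening"],s["finger_force"],s["force"],s["ee_pos"])
manip.move_straight([*p,110])
s=read_state(); print(s["clock"],s["opening"],s["finger_force"],s["force"],np.round(s["qpos"],2))
for a in((-25,70,10),(-25,22,10),(30,20,10),(80,13,10),(81,11,1)):
    q=kinematics.solve_ik(*tcp(*a)); print(a,tcp(*a)[0].round(),None if q is None else np.round(q,2))
E
```

```text
8.6667 20.613588677948435 51.12432897090912 [0.31041506 1.04902391 3.65639865] [536.91170626  59.83906515   6.65692314]
9.5083 20.47534596650756 50.5839604139328 [-0.40439753 -0.32450029  0.22688076] [-0.83  0.54  0.96  1.74 -0.48  1.12  2.15]
(-25, 70, 10) [364. 251. 102.] [-1.33  0.49  0.98  1.86 -0.44  1.22  1.68]
(-25, 22, 10) [364. 251.  54.] [-1.29  0.55  0.93  1.9  -0.5   1.13  1.73]
(30, 20, 10) [417. 266.  52.] [-1.18  0.64  0.88  1.76 -0.54  1.19  1.76]
(80, 13, 10) [465. 280.  45.] [-1.09  0.73  0.85  1.62 -0.57  1.25  1.77]
(81, 11, 1) [463. 280.  18.] [-1.18  0.67  0.86  1.8  -0.6   0.98  1.8 ]
```

```bash
cat > chk.py <<'E'
from h import *
def chk(tag,view=True):
    for n in("top","scene"):
        f,w=shot(n); c=wc(w); save(f,tag+n); np.save(tag+n+".npy",c)
E
python3 - <<'E'
from chk import *
manip.move_to(*tcp(-35,85,10))
s=read_state(); print(s["clock"],s["force"],s["opening"],wc(s["ee_pos"]))
manip.move_straight(*tcp(-35,40,10))
chk("a")
for n in("top","scene"):
    c=np.load("a"+n+".npy")
    b=c[(c[...,0]>-100)&(c[...,0]<-28)&(abs(c[...,1]-31)<22)&(c[...,2]>38)&(c[...,2]<80)]
    if len(b)>10: 
        print(n,len(b),"tip",b[b[:,0].argmax()].round(1)); 
        for lo in(-100,-80,-60,-45): 
            q=b[(b[:,0]>=lo)&(b[:,0]<lo+15)]; print(lo,len(q),np.median(q,0).round(1) if len(q) else "")
a=cv2.imread('pics/ascene.png');b=cv2.imread('pics/atop.png')
cv2.imwrite('pics/a.png',np.hstack([cv2.resize(a[120:280,150:350],(400,320)),cv2.resize(b[160:320,150:350],(400,320))]))
E
```

```text
10.525 [-0.16002197  0.19511047  0.24593609] 21.146445142077358 [-190.22339062   29.51894364  116.48063869]
top 159 tip [-37.9  25.8  41.3]
-100 38 [-92.6  29.6  56. ]
-80 38 [-72.4  29.4  51.4]
-60 37 [-52.6  29.4  46.8]
-45 19 [-41.3  29.2  43.5]
scene 111 tip [-34.9  31.2  41.3]
-100 27 [-93.1  28.3  55.6]
-80 25 [-72.6  28.7  51.4]
-60 25 [-52.8  28.1  46.8]
-45 16 [-40.1  28.4  43.4]
```

View pics/a.png

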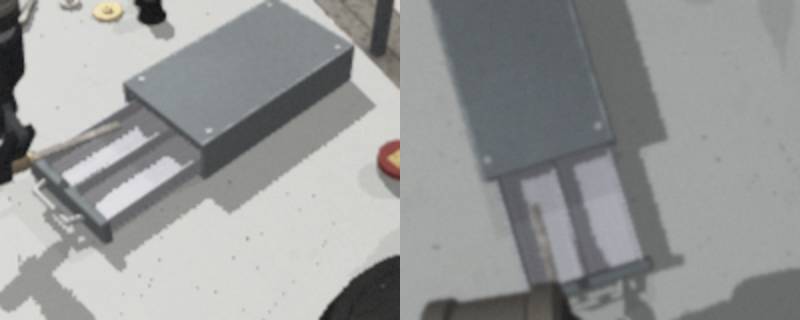

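The file is held well, at y ≈ 29, but it has sagged in the grip: its pitch is 13.7° instead of 10°. I'll compensate for that and slip it in stepwise under force watch.

```bash
cat >> h.py <<'E'
SAG=3.7
def tcp(t,zt,th,y=32.):
    P=np.radians(th); a=np.array([np.cos(P),0,-np.sin(P)]); u=np.array([np.sin(P),0,np.cos(P)])
    return cw(np.array([t,y,zt])-(204-G)*a+(H-2)*u), tool(-np.radians(th-SAG))
def F(): 
    s=read_state(); return s["clock"],(np.array(s["force"])@RC).round(2),round(s["opening"],1)
E
python3 - <<'E'
from h import *
manip.move_straight(*tcp(-35,20,10),rate=80); manip.pause(.3); f0=F(); print(f0)
for a in((0,18,10),(25,15.5,10),(40,13,10),(50,11,10),(60,9.5,10),(68,9.5,10),(76,9.5,10),(85,9.5,10)):
    manip.move_straight(*tcp(*a),rate=60); f=F(); print(a,f)
    if np.abs(f[1]-f0[1]).max()>3: print("STOP"); break
E
```

```text
(11.775, array([ 0.1 , -0.41, -0.37]), 20.7)
(0, 18, 10) (12.5083, array([-0.2 , -0.18, -0.55]), 20.5)
(25, 15.5, 10) (13.075, array([ 0.89,  0.03, -1.66]), 20.8)
(40, 13, 10) (13.475, array([ 0.74, -0.18, -0.72]), 20.9)
(50, 11, 10) (13.7917, array([-0.21, -0.54,  0.65]), 20.6)
(60, 9.5, 10) (14.1083, array([ 0.05, -0.23,  0.17]), 20.9)
(68, 9.5, 10) (14.3917, array([-0.39,  0.3 , -1.2 ]), 20.9)
(76, 9.5, 10) (14.675, array([-0.2 ,  0.5 , -0.82]), 20.7)
(85, 9.5, 10) (14.975, array([ 0.64, -0.07, -1.16]), 21.0)
```

```bash
python3 - <<'E'
from chk import *
for a in((85,10,7),(85,10,5)):
    manip.move_straight(*tcp(*a),rate=50); print(a,F())
chk("b")
c=np.load("bscene.npy"); b=c[(abs(c[...,1]-31)<25)&(c[...,0]<-2)&(c[...,0]>-150)&(c[...,2]>14)&(c[...,2]<80)]
for lo in range(-150,0,15):
    q=b[(b[:,0]>=lo)&(b[:,0]<lo+15)]; print(lo,len(q),np.median(q,0).round(1) if len(q) else "")
f,w=shot("wrist"); save(f,"bw")
a=cv2.imread('pics/bscene.png')
cv2.imwrite('pics/b.png',np.hstack([cv2.resize(a[150:250,170:295],(400,320),interpolation=cv2.INTER_CUBIC),cv2.resize(f["pixels"],(400,320))]))
E
```

```text
(85, 10, 7) (15.2833, array([-0.09, -0.31, -0.45]), 21.0)
(85, 10, 5) (15.5417, array([-0.22,  0.56, -1.13]), 20.9)
-150 95 [-137.5   30.    25.6]
-135 66 [-131.    31.5   35.6]
-120 69 [-113.1   28.3   40.9]
-105 62 [-97.7  25.6  42.3]
-90 189 [-81.7  26.7  50.6]
-75 47 [-71.7  10.8  48.6]
-60 18 [-50.9  24.   33.3]
-45 19 [-39.3  25.2  33. ]
-30 23 [-21.1  30.9  29.7]
-15 19 [-8.4 30.1 29. ]
```

View pics/b.png

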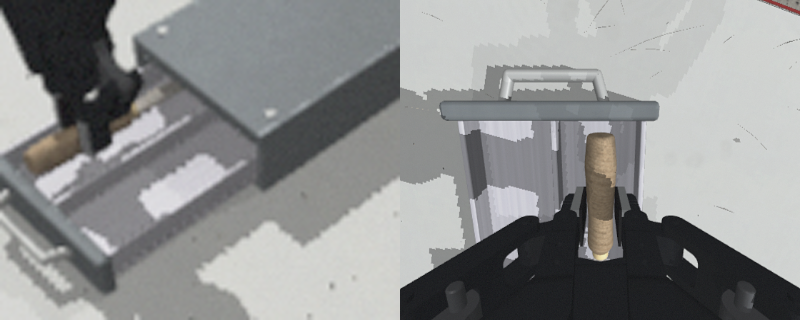

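The handle is fully behind the drawer's front with room to spare, and sits about 8 mm above the floor. I'll lower it, release and retreat.

```bash
python3 - <<'E'
from chk import *
for a in((85,10,3),(85,9.5,2),(85,9,1)):
    manip.move_straight(*tcp(*a),rate=40); f=F(); print(a,f,wc(read_state()["ee_pos"]).round(1))
    if f[1][2]>3: break
eoat.move_gripper(26); print(F())
p=wc(read_state()["ee_pos"]); R=np.array(read_state()["ee_rot"])
manip.move_straight(cw(p+[0,0,25]),rate=80); print(F())
manip.move_straight(cw(p+[0,0,90]),tool(0)); manip.move_straight(cw([-150,31,130]),tool(0)); print(F())
chk("c")
c=np.load("cscene.npy"); b=c[(abs(c[...,1]-31)<20)&(c[...,0]<-2)&(c[...,0]>-150)&(c[...,2]>14)&(c[...,2]<80)]
for lo in range(-135,0,15):
    q=b[(b[:,0]>=lo)&(b[:,0]<lo+15)]; print(lo,len(q),np.median(q,0).round(1) if len(q) else "",q[:,2].max().round(1) if len(q) else "")
f,w=shot("wrist"); a=cv2.imread('pics/cscene.png')
cv2.imwrite('pics/c.png',np.hstack([cv2.resize(a[150:250,170:295],(400,320),interpolation=cv2.INTER_CUBIC),cv2.resize(f["pixels"],(400,320))]))
E
```

```text
(85, 10, 3) (15.9833, array([ 0.15,  0.55, -1.07]), 21.0) [-73.9  32.1  22.3]
(85, 9.5, 2) (16.2333, array([ 0.05,  0.86, -1.26]), 20.6) [-73.9  32.1  19.1]
(85, 9, 1) (16.4833, array([1.75, 0.04, 4.91]), 20.9) [-71.4  32.   17.5]
(16.7167, array([-0.7 ,  0.03, -0.13]), 25.9)
(17.175, array([-0.46, -0.53, -0.7 ]), 25.9)
(18.4417, array([-0.28,  0.29,  0.37]), 26.0)
-135 51 [-131.    30.4   35.7] 38.9
-120 63 [-112.9   27.6   29.9] 33.7
-105 63 [-97.8  25.5  31.2] 36.2
-90 55 [-83.3  26.1  29.4] 34.5
-75 51 [-68.2  26.3  28.3] 34.8
-60 53 [-52.3  26.9  28.3] 32.0
-45 36 [-38.9  27.6  27. ] 31.9
-30 23 [-22.1  30.4  21.7] 26.7
-15 22 [-8.3 31.  21.9] 23.6
```

View pics/c.png

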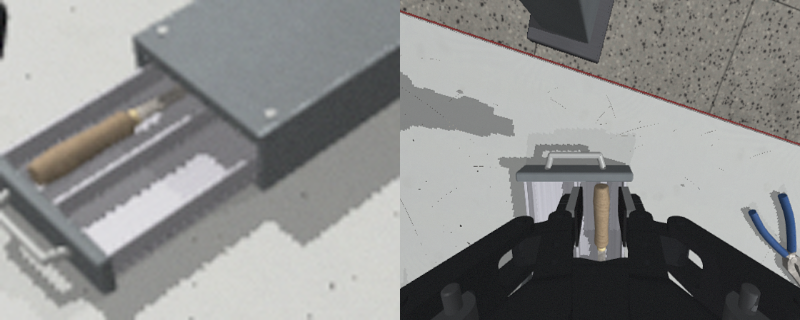

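The file lies flat in the left lane: blade top at z ≈ 22, handle top at z ≈ 34. Now I'll push the drawer home.

```bash
python3 - <<'E'
from chk import *
eoat.move_gripper(0)
R=tool(0)
manip.move_straight(cw([-205,0,130]),R); manip.move_straight(cw([-205,0,12]),R,rate=120); print(F())
manip.move_straight(cw([-180,0,12]),R,rate=60); print(F())
x=-180
while x<-25:
    x+=10 if x<-70 else 3
    manip.move_straight(cw([x,0,12]),R,rate=50); f=F()
    if x>-75 or x<-150: print(x,f,wc(read_state()["ee_pos"]).round(1)[0])
    if x>-75 and abs(f[1][0])>18: break
    if abs(f[1]).max()>30: print("STOP"); break
E
```

```text
(20.6667, array([ 0.26, -0.48, -0.22]), -0.0)
(21.2333, array([-0.88, -0.9 , -0.78]), 0.2)
-170 (21.5833, array([-0.7 , -0.34,  0.06]), 0.1) -169.6
-160 (21.9333, array([-4.03, -0.08,  1.89]), 0.1) -162.0
-70 (25.0833, array([-2.9 , -0.14, -2.68]), 0.2) -69.8
-67 (25.3333, array([-4.78,  0.15, -0.26]), 0.2) -67.5
-64 (25.5833, array([-5.6 , -0.06, -1.11]), -0.5) -64.4
-61 (25.8333, array([-4.31,  0.14, -1.03]), -0.3) -61.2
-58 (26.0833, array([-4.6 , -0.2 , -1.67]), 0.1) -58.1
-55 (26.3333, array([-4.63, -0.55, -0.99]), 0.0) -55.0
-52 (26.5833, array([-6.14,  0.47, -1.96]), -0.0) -52.0
-49 (26.8333, array([-5.05,  0.  , -2.28]), 0.1) -49.0
-46 (27.0833, array([-4.22, -0.2 , -0.96]), -0.2) -46.0
-43 (27.3333, array([-3.77,  0.07, -0.75]), 0.0) -43.0
-40 (27.5833, array([-7.74,  0.13,  1.22]), 0.1) -41.6
-37 (27.8333, array([-14.38,   0.66,   6.84]), 0.0) -41.6
-34 (28.0833, array([-19.28,  -0.28,  13.76]), -0.1) -41.5
```

```bash
python3 - <<'E'
from chk import *
R=tool(0)
manip.move_straight(cw([-85,0,14]),R); manip.move_straight(cw([-150,0,150]),R); 
manip.move_to([300,-50,250],tool(0,0)); print(F())
chk("d")
for n in("top","scene"):
    c=np.load("d"+n+".npy"); m=(abs(c[...,1])<65)&(c[...,0]<20)&(c[...,0]>-60)
    p=c[m&(c[...,2]>30)&(c[...,2]<42)]; print(n,"front",len(p),np.percentile(p[:,0],[2,50,98]).round(1) if len(p) else "")
    p=c[m&(c[...,2]>14)&(c[...,2]<28)&(abs(c[...,1])<22)]; print("bar x",np.percentile(p[:,0],[2,50,98]).round(1) if len(p) else "")
a=cv2.imread('pics/dscene.png')
cv2.imwrite('pics/d.png',cv2.resize(a[120:280,150:430],(770,440),interpolation=cv2.INTER_CUBIC))
E
```

```text
(30.9333, array([0.15, 0.66, 0.49]), -0.0)
top front 354 [-11.9  -6.2  -0.2]
bar x [-31.6 -27.5  -7.8]
scene front 243 [-11.2  -6.3   1. ]
bar x [-30.7 -11.2  13.9]
```

View pics/d.png

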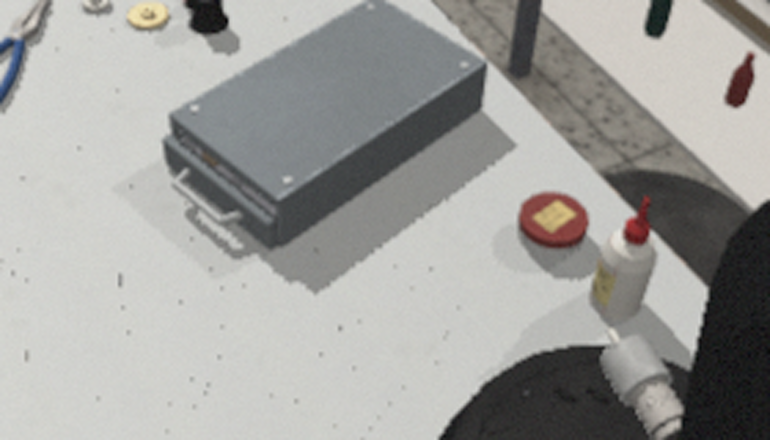

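The drawer is fully shut: its front spans x = −12 to 0 and the bar is at −28. The tin and the bottle have not moved, and the robot is clear.

```bash
python3 -c "
from h import *
print(order.close_job())"
```

```text
the job is handed in; nothing more can be done
None
```

The file lay flat and lengthwise in the left lane (the reel is in the right one) before I pushed the drawer fully home; the oil bottle and grease tin look unmoved, and I handed the job in at about 31 s with the robot clear.

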